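Bolt the medicine lock box down by its screw eye

ROBOT

A 6-joint arm with a two-finger parallel gripper is mounted at the origin on the work surface. World frame = base frame: x ahead of the robot, y to its left, z up, the work surface at z = 0. Lengths are in m, angles in rad, forces in N, time in s.
With the tool pointing down it reaches from about 0.3 to 0.825 m from the base axis. Payload 5.4 kg.
Tool frame: the origin (TCP) lies at the very end of the fingers, on their centre line; the grasp point (between the pads) lies 19 mm behind it; z points along the fingers, x is the direction in which the jaws open and shut, and the axes are right-handed (so a half turn about z gives the same grasp; the last joint's range is limited). The gripper opens to 92 mm and grips with 3 to 60 N. Pads are 20 mm wide; open, the fingers measure 128 mm over their backs; the gripper's body (75 mm by 189 mm) begins 69 mm behind the grasp point.
Start: joints at [-1.311, 0.158, 1.597, -0, 1.386, -0.21], TCP at [0.26, -0.513, 0.215] pointing down, gripper open.
Joint ranges: [-2.91, 2.91], [-0.94, 2.29], [0.18, 2.7], [-1.29, 4.43], [0.17, 2.64], [-3, 3]. Speed limits (rad/s): [2.57, 2.57, 3.14, 3.14, 3.14, 3.14].

INTERFACE

Orientations are given as a rotation vector (axis times angle).
In Python, from workcell import bot gives the robot as it stands. Calls block until the motion is done:
- bot.goto(position, orientation): joint-space move of the TCP to a pose.
- bot.line_to(position, rot=None, max_speed=0.15): straight line of the TCP; rot=None keeps the orientation; max_speed is the mean speed in m/s.
- bot.set_joints(angles): joint-space move.
- bot.set_gripper(opening, newtons=None): opening from 0.0 (shut) to 1.0 (fully open); newtons is the grip in N (None keeps the last); returns when the fingers have stopped.
- bot.hold(seconds).
- bot.inverse_kinematics(position, orientation): joint angles nearest the present ones, or None.
- bot.read_camera(name): name is "scene" or "side" or "wrist"; returns a dict with "pixels" (400x640x3 uint8, blue, green, red), "fx", "fy", "cx", "cy" (pixels), "k1" (the pictures are not rectified: a ray, as slopes to the right and down, at radius r is drawn at 1 + k1 r^2 times it, then the intrinsics apply), "R" (3x3) and "t" (3): a world point X has camera coordinates R X + t. Camera axes: x right, y down, z forward; pixel columns grow to the right and rows downward; lengths in m; the calibration is good to about 2 mm. A picture is of the moment at which its call begins. There is no depth.
A pose or a line that the arm cannot do raises bot.MotionError and nothing moves.
- bot.job_done(): hands the job in, once; it reports no verdict.
Readings, each from a call of its own:
- bot.current_clock(): time.
- bot.current_joints(): joint angles.
- bot.current_joint_vel(): joint speeds.
- bot.current_effort(): joint torques, N m.
- bot.current_ee_pos(): TCP position.
- bot.current_tool_rot(): TCP orientation.
- bot.current_contact_force(): force on the tool from outside, world axes, zero at the start.
- bot.current_ft_torque(): the same for the moment, N m.
- bot.current_opening(): opening from 0.0 (shut) to 1.0 (fully open).
Only numpy, scipy, OpenCV 4.12 (cv2) and the standard library are available. Lean on these libraries where they do the work, as an engineer would, in place of code of your own. Each camera call takes 0.05 s, during which the arm holds its last target. There are 200 camera calls.

TASK

The medicine lock box on the counter is held by a screw eye that is still loose. Take the steel turning bar from its rest, slide it through the eye's loop and use it to turn the eye clockwise (seen from above) until it goes tight, then nip it up about 15 degrees more and no further, without forcing the bar. Slide the bar out again, lay it back in its rest the way it lay, and leave everything else on the counter alone.

Things in the scene. Friction and masses are not known exactly. Their poses are not given: they have to be found in the camera images.
- eye_loop (a point): Centre of the loop of the steel screw eye standing upright on the flange in front of the white lock box, 60 mm above the counter. The ring, in an upright plane, is 7 mm round wire, hole 20 mm, 34 mm over all, its top 77 mm above the counter. x axis: level, square to the ring, the way through the hole (both ways equal); z up. It turns only about the vertical through this point and does not sink.
- eye_base (a point): Foot of the eye on its axis, 12 mm above the counter (axes as the box's). The eye turns clockwise from above easily (0.04 Nm) for 0.6 to 1.2 rad, different each time and not to be seen, until its shoulder meets the washer; then it takes about 0.35 Nm. A 12 mm bar in the loop swings about 0.75 rad askew of the loop's x axis before it bears on the ring and turns it. Press the ring with 45 N at most.
- washer (a joint): Turn of the plain round washer (32 mm) under the eye's shoulder, rad, clockwise from above. 0 until the eye goes tight, then it turns with the eye: it shows how far the eye has been nipped up past tight. It stays where it is left. Wanted 0.26 (15 degrees), good from 0.1 to 0.42; over 0.5 is over-tight.
- lock_face (a point): Middle of the lower edge of the lock box's front face, at counter height, 75 mm from the eye's axis along this point's x axis. The box (fixed, 130 deep along x, 210 wide along y, 85 high, handle on top to 97 mm) stands beyond this face; its 4 mm flange, 110 wide, reaches from it 120 mm in -x, under the eye.
- bar_grip (a point): Centre of the grip of the loose steel turning bar (about 0.2 kg, 186 mm long), on its axis; 42 mm above the counter in the rest. x axis: along the bar towards its tip. The grip is square, 14 by 14, from 50 mm behind this point to 40 mm ahead; then a round 12 mm rod runs to the rounded tip 136 mm ahead. Balance point about 20 mm ahead.
- bar_tip (a point): The tip of the turning bar, on its axis, 136 mm along x from bar_grip.
- bar_a (a point): Point on the bar's axis 20 mm behind the tip.
- bar_b (a point): Point on the bar's axis 40 mm behind the tip.
- bar_c (a point): Point on the bar's axis 60 mm behind the tip.
- rest_seat (a point): Where bar_grip lies when the bar is in its rest, 42 mm above the counter; x axis towards the bar's tip. The fixed grey rest is a 6 mm plate, 170 by 70, with two notched posts, 10 mm thick and 50 wide, 36 mm behind and 90 mm ahead of this point. Notches: open at the top, 24 wide, 12 deep, floors 35 and 36 mm above the counter.
- pills1: Bystander: small white pill bottle, 42 mm across, 75 high, standing on the counter. Origin at the middle of its underside.
- pills2: Bystander: white pill bottle, 48 mm across, 85 high. Origin at the middle of its underside.
- pills3: Bystander: amber pill bottle, 42 mm across, 75 high. Origin at the middle of its underside.
- carton: Bystander: cardboard carton 60 by 110 by 70 high. Origin at the middle of its underside.
- spatula: Bystander: counting spatula 190 long, lying flat. Origin at its middle.
- pad: Bystander: paper pad 100 by 75 by 12, lying flat. Origin at the middle of its underside.
- basket: Bystander: fixed empty blue basket 150 by 100 by 60 high, wall 4. Origin at the middle of its underside.
Not all that is in view belongs to the job. What is shaped like the part that bears bar_grip but yellow is not meant. What is shaped like the part that bears eye_loop but yellow is not meant.

How it is judged:
On the way, in this order (a step that is already met when the one before it is completed fails the run):
1. the bar is through the eye's loop (distance between any of bar_a, bar_b, bar_c and eye_loop below 0.014 m), for 0.2 s.
2. the eye has been tightened onto its washer with the bar through the loop (distance between any of bar_a, bar_b, bar_c and eye_loop below 0.014 m and value of joint washer above 0.1 rad), for 0.2 s.
At the end, for the whole second after the job is handed in: The eye is nipped up 0.1 to 0.42 rad past tight (washer joint), and the bar lies down in both notches of its rest, grip point within 30 mm of its seat and tip at the same end as at the start (value of joint washer between 0.1 and 0.42 rad and horizontal distance between bar_grip and rest_seat below 0.03 m and height (world z) of bar_grip below 0.047 m and height (world z) of bar_tip between 0.036 and 0.052 m and x of bar_tip in the frame of rest_seat above 0.1 m); the robot touches nothing.
It fails at once if the eye is over-tightened (washer turned more than 0.5 rad) (value of joint washer above 0.5 rad).
It fails at once if the bar is forced: it presses on the eye with more than 45 N (contact force between bar and eye above 45 N).
It fails at once if the fingers push the eye instead of the bar (contact force between the fingers and eye above 3 N).
It fails at once if a bystander on the counter is moved more than 20 mm (distance of any of pills1, pills2, pills3, carton, spatula, pad from where it was at the start of the episode above 0.02 m).
It also fails if it takes over 70 s, if anything falls off the work surface, if the arm or the gripper's body presses on something with over 40 N, if the wrist force passes 120 N, or if a joint passes its speed limit or range.

## Working session

There is one attempt and no reset: what is moved stays moved. The work goes in short steps, each a Python script; the robot and the scene stay as the last script left them, time stands still between calls to the robot, and variables do not carry over. Pictures are saved under pics/ and viewed, about 8 in all and at most 12, crops included, and the job is handed in when it is done.

```bash
mkdir -p pics
cat > h.py <<'E'
import numpy as np, cv2
from workcell import bot
from scipy.spatial.transform import Rotation as Rn
def cam(n,save=None):
    c=bot.read_camera(n); c['pixels']=np.array(c['pixels']); 
    for k in('R','t'): c[k]=np.array(c[k])
    if save: cv2.imwrite('pics/'+save,c['pixels'])
    return c
def ray(c,u,v):
    K=np.array([[c['fx'],0,c['cx']],[0,c['fy'],c['cy']],[0,0,1.]])
    p=cv2.undistortPoints(np.array([[[u,v]]],float),K,np.array([c['k1'],0,0,0.]))[0,0]
    d=c['R'].T@np.array([p[0],p[1],1]); o=-c['R'].T@c['t']; return o,d/np.linalg.norm(d)
def onz(c,u,v,z):
    o,d=ray(c,u,v); return o+d*(z-o[2])/d[2]
def proj(c,X):
    K=np.array([[c['fx'],0,c['cx']],[0,c['fy'],c['cy']],[0,0,1.]])
    return cv2.projectPoints(np.array(X,float).reshape(-1,3),cv2.Rodrigues(c['R'])[0],c['t'],K,np.array([c['k1'],0,0,0.]))[0][:,0]
def tri(c1,p1,c2,p2):
    o1,d1=ray(c1,*p1);o2,d2=ray(c2,*p2)
    s=np.linalg.lstsq(np.c_[d1,-d2],o2-o1,rcond=None)[0]
    a=o1+d1*s[0];b=o2+d2*s[1]; return (a+b)/2,np.linalg.norm(a-b)
def down(yaw):  # tool z down, tool x at world angle yaw
    x=np.array([np.cos(yaw),np.sin(yaw),0]);z=np.array([0,0,-1.]);return Rn.from_matrix(np.c_[x,np.cross(z,x),z]).as_rotvec()
E
python3 - <<'E'
from h import *
for n in('scene','side'):
    c=cam(n,n+'0.png'); o=-c['R'].T@c['t']; print(n,o,c['R'][2],c['fx'],c['k1'])
E
```

```text
scene [ 1.24029854 -0.57071403  0.94684305] [-0.5711523   0.40794726 -0.71229494] 465.26534175629763 -0.08518891890390241
side [0.19942106 0.55802286 0.95522076] [ 0.29933508 -0.55114611 -0.77886871] 455.5869823748708 -0.09512823399014432
```

View pics/scene0.png

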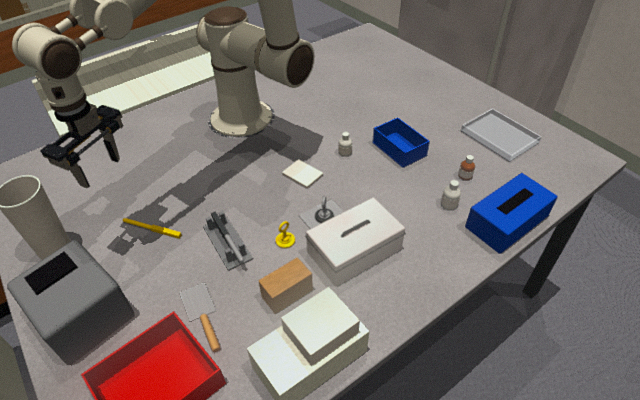

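View pics/side0.png

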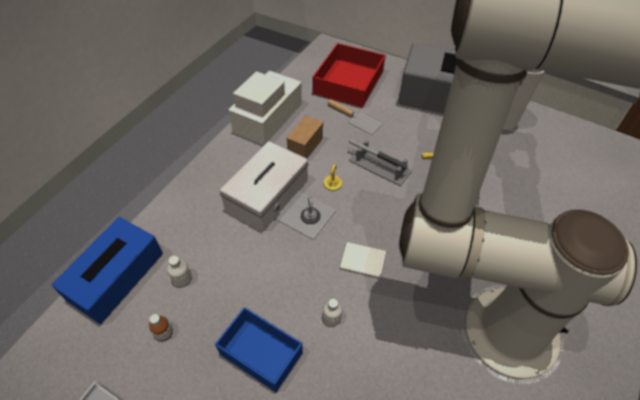

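The steel bar in the grey rest, scene (226,238), is the one meant; the yellow bar at (152,228) is a decoy. The steel eye on the flange, scene (323,208) and side (310,212), is the one meant; the yellow eye at (285,235) is a decoy. I'll confirm both in one enlarged crop.

Run:
```python
import cv2,numpy as np
a=cv2.imread('pics/scene0.png')[190:280,195:355]; b=cv2.imread('pics/side0.png')[130:240,270:420]
a=cv2.resize(a,None,fx=5,fy=5,interpolation=cv2.INTER_CUBIC)[:, :800];b=cv2.resize(b,None,fx=5,fy=5,interpolation=cv2.INTER_CUBIC)
cv2.imwrite('pics/c1.png',a);cv2.imwrite('pics/c2.png',b)
```

```text
(no output)
```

View pics/c1.png

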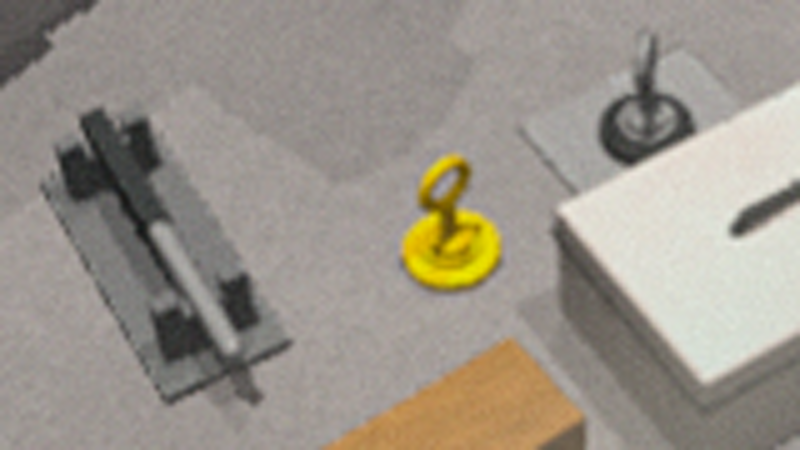

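View pics/c2.png

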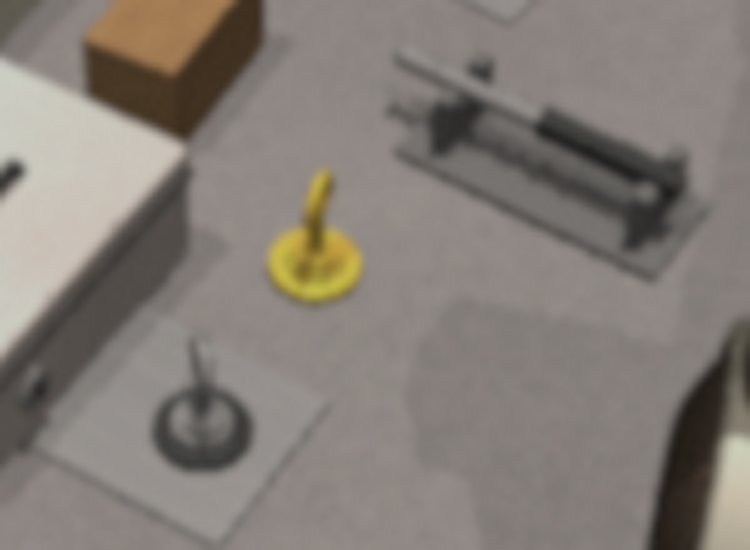

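Run:
```python
from h import *
s=cam('scene');d=cam('side')
f=lambda n,p,q:print(n,*[np.round(x,4) for x in tri(s,p,d,q)])
f('butt',(213.4,212.5),(404.5,168)); f('tip',(241.6,260),(349.6,141))
f('eyetop',(324.6,198),(309,199)); f('eyebase',(325,214.5),(310.4,215.5))
S=lambda x,y:(195+x/5,190+y/5)
D=lambda x,y:(270+x/5,130+y/5)
print('flange s',onz(s,*S(520,130),.004),onz(s,*S(690,52),.004))
print('flange d',onz(d,*D(328,405),.004),onz(d,*D(218,543),.004),onz(d,*D(160,318),.004),onz(d,*D(40,448),.004))
print('rest s',[onz(s,*S(*p),.006)[:2].round(4) for p in((45,187),(168,402),(290,342))])
print('rest d',[onz(d,*D(*p),.006)[:2].round(4) for p in((398,152),(655,280),(708,212))])
print(bot.current_opening())
# wrist look above
bot.goto(np.array([0.52,-0.2,0.4]),down(0.0));
```

```text
butt [ 0.3908 -0.3023  0.0415] 0.0058
tip [ 0.5707 -0.3222  0.0392] 0.0019
eyetop [ 0.5527 -0.0542  0.0738] 0.0009
eyebase [ 0.5501 -0.0534  0.0073] 0.0021
flange s [ 0.50935666 -0.1107931   0.004     ] [ 5.19417939e-01 -2.12554042e-04  4.00000000e-03]
flange d [ 0.50029572 -0.10159025  0.004     ] [0.50803535 0.00240143 0.004     ] [ 0.60671096 -0.10922424  0.004     ] [ 0.61689338 -0.00365548  0.004     ]
rest s [array([ 0.3878, -0.3397]), array([ 0.5535, -0.356 ]), array([ 0.5585, -0.2879])]
rest d [array([ 0.5491, -0.2817]), array([ 0.3829, -0.2651]), array([ 0.3759, -0.3269])]
0.9976496768011419
```

Run:
```python
from h import *
c=cam('wrist','w0.png'); print(-c['R'].T@c['t'],c['R'][2],c['fx'],bot.current_ee_pos(),bot.current_clock())
print(proj(c,[[.551,-.054,.06],[.437,-.308,.042],[.571,-.322,.04]]))
```

```text
[ 0.51885905 -0.13519565  0.56999833] [-0.00196628 -0.23938724 -0.97092218] 340.9959704547433 [ 0.51950843 -0.20087182  0.39908942] 1.8917
[[340.86702716  56.89338449]
 [267.92584647 225.3093212 ]
 [350.01653114 232.97171785]]
```

View pics/w0.png

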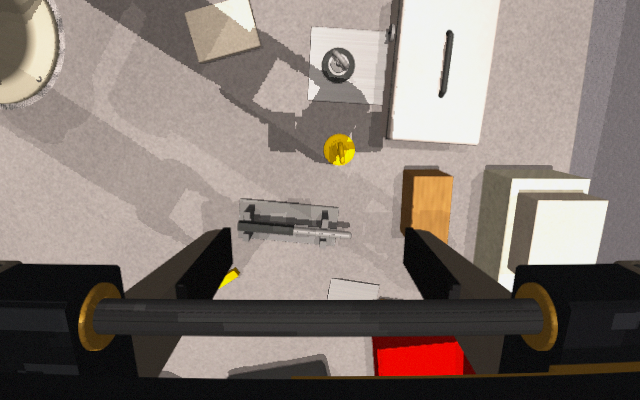

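The wrist view agrees with the measurements: steel eye at (340,62), bar from (239,227) to (350,235), yellow eye at (340,150). Next I'll take close looks and check joint 6 range for both grasp options.

Run:
```python
from h import *
E=np.array([.551,-.054]);R=.096
for sg in(1,-1):
    o=[]
    for pos,bd in [((.437,-.308),-.11)]+[(E-R*np.array([np.cos(a),np.sin(a)]),a) for a in np.radians([60,40,20,0,-20,-40,-60,-80,-100])]:
        q=bot.inverse_kinematics(np.array([pos[0],pos[1],.045]),down(bd+sg*np.pi/2)); o.append(None if q is None else np.round([q[0],q[5]],2).tolist())
    print(sg,o)
bot.goto(np.array([.551,-.12,.17]),down(0.)); bot.hold(.3); c=cam('wrist'); p=proj(c,[[.551,-.054,.06]])[0]; print(p)
a=c['pixels'];cv2.imwrite('pics/w1.png',a)
bot.goto(np.array([.46,-.31,.17]),down(-.11+np.pi/2)); bot.hold(.3); c=cam('wrist');cv2.imwrite('pics/w2.png',c['pixels'])
np.savez('w2.npz',**c)
print(proj(c,[[.437,-.308,.042],[.571,-.322,.04],[.391,-.302,.04]]),bot.current_clock())
x,y=int(p[0]),int(p[1]);k=max(0,y-50)
a=cv2.resize(a[k:k+100,x-65:x+65],(520,400),interpolation=cv2.INTER_CUBIC);print(x-65,k)
cv2.imwrite('pics/e1.png',np.vstack([a,cv2.resize(c['pixels'],(320,200))[:, :].repeat(1,0) if 0 else np.zeros((1,520,3),np.uint8)]))
```

```text
1 [[-0.84, -2.3], None, [-0.48, -2.75], [-0.44, -2.36], [-0.38, -1.95], [-0.31, -1.53], [-0.24, -1.11], [-0.18, -0.71], [-0.15, -0.32], [-0.14, 0.03]]
-1 [[-0.84, 0.84], [-0.5, 0.03], [-0.48, 0.39], [-0.44, 0.78], [-0.38, 1.19], [-0.31, 1.61], [-0.24, 2.03], [-0.18, 2.44], [-0.15, 2.82], None]
[317.84538599 114.42963101]
[[318.39151317 167.8872844 ]
 [319.08382116 303.37498317]
 [319.4925133  113.90702632]] 5.175
252 64
```

View pics/e1.png

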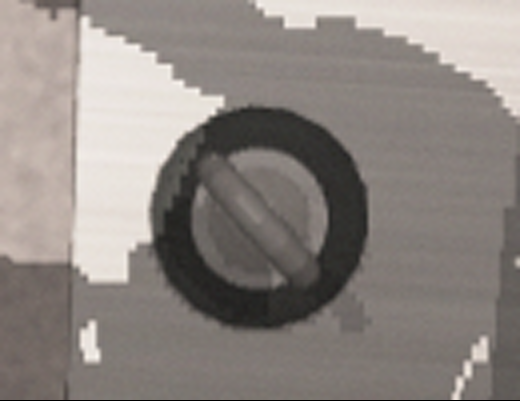

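View pics/w2.png

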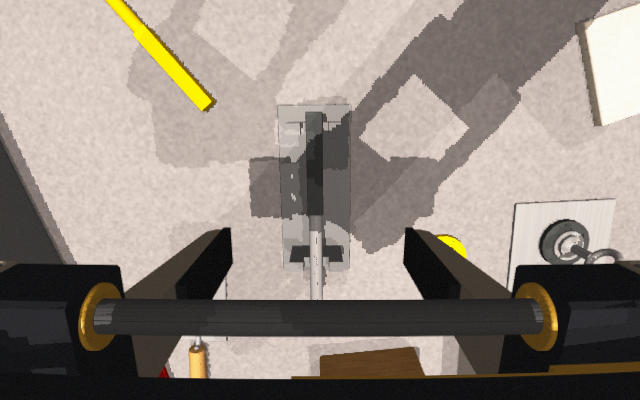

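Run:
```python
from h import *
c=dict(np.load('w2.npz'))
g=cv2.cvtColor(c['pixels'],cv2.COLOR_BGR2GRAY)
for r in(130,150,170,200,230,265,285): print(r,g[r,298:336].tolist())
print('col',g[104:122,314].tolist(),g[206:224,317].tolist())
bot.goto(np.array([.551,-.12,.17]),down(0.));bot.hold(.3);c=cam('wrist')
for p in((303.75,104),(329.5,133.5),(316.6,118.7)): print(onz(c,*p,.06))
```

```text
130 [187, 185, 84, 203, 207, 194, 173, 134, 84, 89, 88, 88, 89, 90, 88, 87, 88, 86, 89, 89, 85, 89, 90, 83, 55, 74, 124, 124, 126, 124, 90, 121, 128, 125, 74, 74, 75, 73]
150 [164, 165, 164, 163, 161, 164, 118, 116, 52, 51, 49, 50, 51, 51, 51, 52, 39, 38, 38, 39, 37, 38, 39, 39, 43, 73, 71, 73, 74, 74, 74, 74, 75, 71, 73, 73, 73, 73]
170 [75, 74, 72, 74, 72, 72, 74, 77, 63, 36, 37, 37, 38, 42, 38, 40, 39, 38, 37, 36, 42, 39, 38, 41, 36, 96, 95, 93, 97, 96, 97, 98, 95, 97, 90, 90, 87, 90]
200 [94, 100, 95, 96, 74, 72, 72, 69, 72, 47, 49, 47, 46, 49, 47, 50, 52, 49, 51, 51, 52, 51, 53, 49, 48, 75, 96, 94, 98, 94, 94, 96, 95, 98, 96, 98, 95, 95]
230 [175, 175, 175, 174, 160, 150, 151, 150, 152, 151, 148, 97, 94, 108, 112, 114, 115, 119, 125, 121, 116, 119, 108, 96, 87, 94, 95, 171, 175, 175, 176, 174, 176, 175, 174, 176, 175, 173]
265 [171, 170, 170, 168, 171, 92, 94, 166, 170, 170, 171, 170, 137, 167, 189, 198, 200, 205, 168, 196, 199, 190, 180, 144, 95, 171, 170, 171, 170, 170, 140, 142, 169, 170, 171, 170, 170, 170]
285 [192, 190, 190, 192, 194, 192, 187, 191, 187, 187, 186, 187, 135, 156, 180, 194, 201, 203, 209, 204, 199, 188, 184, 153, 111, 123, 201, 201, 209, 210, 194, 192, 192, 208, 208, 206, 207, 210]
col [172, 166, 186, 186, 188, 186, 184, 151, 97, 107, 97, 100, 102, 93, 89, 89, 87, 90] [53, 48, 49, 49, 49, 49, 51, 52, 48, 87, 114, 127, 124, 121, 124, 124, 123, 122]
[ 0.53891309 -0.04538472  0.06      ]
[ 0.55957827 -0.06856284  0.06      ]
[ 0.54913021 -0.0568367   0.06      ]
```

Run:
```python
from h import *
c=dict(np.load('w2.npz'))
b=onz(c,314,111.5,.049);j=onz(c,315.2,215,.049);t=onz(c,316.2,285,.047);print(b,j,t,np.linalg.norm(j-b))
yaw=np.arctan2(*(t-b)[1::-1]); u=np.array([np.cos(yaw),np.sin(yaw),0])
g=((b+50*u/1e3)+(j-40*u/1e3))/2; g[2]=.042; print('yaw',yaw,'grip',g)
np.savez('bar.npz',g=g,yaw=yaw)
r=down(yaw+np.pi/2)
bot.set_gripper(.5,40)
bot.goto(g+[0,0,.10],r); bot.line_to(g-[0,0,.019],r,.08); bot.hold(.2); print(bot.current_contact_force())
bot.set_gripper(0,40); bot.hold(.3); print(bot.current_opening()*92,bot.current_contact_force(),bot.current_ft_torque(),bot.current_ee_pos())
bot.line_to(g+[0,0,.05],r,.08); bot.hold(.3)
print(bot.current_opening()*92,bot.current_contact_force(),bot.current_ft_torque(),bot.current_joints(),bot.current_clock())
cc=cam('scene','s1.png');d=cam('side','d1.png');w=cam('wrist','w3.png')
tip=g+.136*u; tip[2]=.111; print(proj(cc,tip),proj(d,tip),proj(w,tip))
a=cv2.resize(cc['pixels'][150:270,150:310],(640,480));cv2.imwrite('pics/s1c.png',a)
```

```text
[ 0.38860844 -0.30637611  0.049     ] [ 0.47767767 -0.31533622  0.049     ] [ 0.54711249 -0.32217352  0.047     ] 0.08951877954419825
yaw -0.09933764856431049 grip [ 0.4381184  -0.31135203  0.042     ]
[0.35408779 1.06143792 0.39211854]
13.530884024825253 [ 7.38180387e-01 -4.21671765e-04 -3.85598223e-01] [ 0.16540707 -0.11674609  0.05369375] [ 0.43809264 -0.31128724  0.0230005 ]
13.805438908276333 [-0.38688516 -0.36404396 -3.00475925] [ 0.05617771 -0.11409495  0.04170036] [-8.42832149e-01  1.92516663e-01  1.81514156e+00  1.77084501e-05
  1.13463454e+00 -2.31428768e+00] 13.6417
[[237.38380607 242.73212011]] [[351.08572576 121.20869679]] [[319.83646235 472.75536514]]
```

View pics/s1c.png

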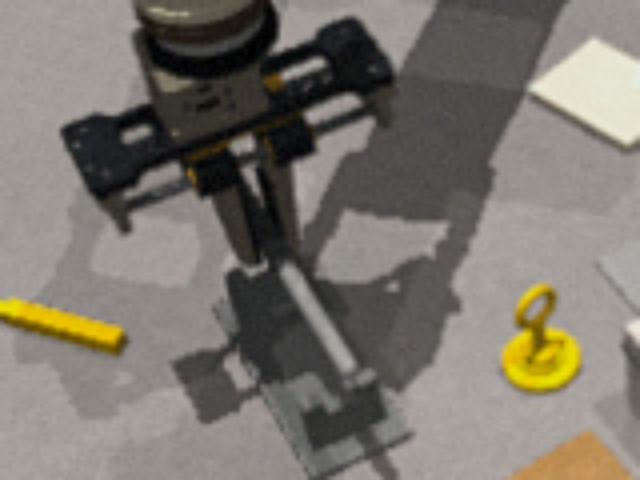

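The grip is good: the tip is at scene (238.7,243.7), against (237.4,242.7) predicted. Next I'll move to the pre-insertion pose and check tip against ring.

```bash
cat >> h.py <<'E'
EYE=np.array([.5497,-.0562,.060])
def pose(a,D,z=.06):  # bar direction a, grip distance D from the eye
    return EYE*[1,1,0]+[-D*np.cos(a),-D*np.sin(a),z-.019], down(a+np.pi/2)
def mz(f0=None):  # moment and force
    return np.array(bot.current_contact_force()),np.array(bot.current_ft_torque())
E
python3 - <<'E'
from h import *
a=.64
p,r=pose(a,.16,.15); bot.line_to(np.array(bot.current_ee_pos())*[1,1,0]+[0,0,.131],None,.15); bot.goto(p,r)
p,r=pose(a,.155,.06); bot.line_to(p,r,.1); bot.hold(.4)
print(bot.current_ee_pos(),p,bot.current_joints()[5],mz(),bot.current_clock())
s=cam('scene','s2.png');d=cam('side','d2.png')
tip=EYE-.019*np.array([np.cos(a),np.sin(a),0])
print(proj(s,[tip,EYE,EYE+[0,0,.017]]),proj(d,[tip,EYE,EYE+[0,0,.017]]))
x,y=proj(s,EYE)[0].astype(int);A=s['pixels'][y-24:y+24,x-32:x+32];
x2,y2=proj(d,EYE)[0].astype(int);B=d['pixels'][y2-24:y2+24,x2-32:x2+32];print(x-32,y-24,x2-32,y2-24)
cv2.imwrite('pics/pre.png',np.hstack([cv2.resize(q,(400,300),interpolation=cv2.INTER_CUBIC) for q in(A,B)]))
E
```

```text
[ 0.42550662 -0.14884192  0.04122394] [ 0.42537516 -0.14876529  0.041     ] -2.816532213166518 (array([-0.12890194, -0.00553833, -2.09891395]), array([ 0.06434216, -0.02030554,  0.02500251])) 16.3333
[[316.686819   200.00905236]
 [323.53675055 201.38014219]
 [323.47469855 196.87843669]] [[318.15370259 201.56836895]
 [310.63367295 202.31201497]
 [310.6218707  198.05390143]]
291 177 278 178
```

View pics/pre.png

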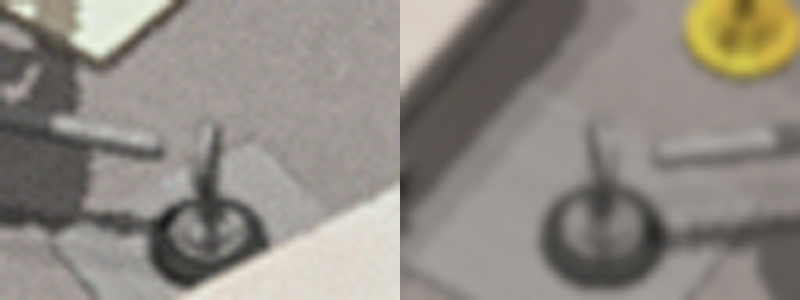

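Run:
```python
from h import *
s=cam('scene');d=cam('side')
t,e=tri(s,(316.6,200.7),d,(319.,202.8));print('tip',t,e)
n=np.array([np.cos(.64),np.sin(.64),0]);l=np.array([-n[1],n[0],0])
for nm,p,q in(('ctr',(324.6,200.9),(309.5,202.6)),('top',(324.6,196.5),(308.7,198)),('base',(324.3,214.1),(310.3,215.3))):
    x,e=tri(s,p,d,q);print(nm,x,e,'ahead',(x-t)@n,'lat',(x-t)@l)
```

```text
tip [ 0.53262472 -0.06738392  0.05601286] 0.0013497405925449821
ctr [ 0.55110957 -0.05341609  0.06113924] 0.0004830055844360672 ahead 0.023168147027636463 lat 0.0001644723074376237
top [ 0.55260252 -0.05352573  0.07875741] 0.00187884809209219 ahead 0.02430016018678216 lat -0.0008150520354132968
base [ 0.54946842 -0.05395697  0.00837885] 0.00010150889215082998 ahead 0.021528777389162087 lat 0.0007107200257093179
```

```bash
sed -i 's/^EYE=.*/EYE=np.array([.5505,-.0550,.060])/' h.py
python3 - <<'E'
from h import *
a=.64;bot.line_to(pose(a,.155,.0612)[0],None,.03);bot.hold(.2);f0=mz();print(f0)
for D in np.arange(.150,.0955,-.006):
    bot.line_to(pose(a,D,.0612)[0],None,.05); f=mz(); print(round(D,3),(f[0]-f0[0]).round(2),(f[1]-f0[1]).round(3))
    if np.linalg.norm((f[0]-f0[0])[:2])>4: print('stop');break
bot.hold(.4);f=mz();print(f,bot.current_clock())
s=cam('scene','s3.png');d=cam('side','d3.png')
x,y=proj(s,EYE)[0].astype(int);A=s['pixels'][y-24:y+24,x-32:x+32];
x2,y2=proj(d,EYE)[0].astype(int);B=d['pixels'][y2-24:y2+24,x2-32:x2+32];print(x-32,y-24,x2-32,y2-24)
cv2.imwrite('pics/in.png',np.hstack([cv2.resize(q,(400,300),interpolation=cv2.INTER_CUBIC) for q in(A,B)]))
E
```

```text
(array([-0.48213097, -0.15301342, -1.81819829]), array([ 0.0131648 , -0.06181936, -0.02078996]))
0.15 [0.43 0.72 0.15] [0.012 0.032 0.045]
0.144 [ 0.5  -0.04 -0.27] [ 0.058 -0.007 -0.036]
0.138 [ 0.09  0.74 -0.35] [0.039 0.048 0.036]
0.132 [-0.1   0.31  0.12] [-0.002 -0.003  0.025]
0.126 [-0.37  0.61 -0.53] [0.05  0.029 0.005]
0.12 [ 0.15 -0.15 -0.72] [0.058 0.034 0.048]
0.114 [ 0.83 -1.03 -0.23] [0.067 0.042 0.064]
0.108 [-0.2   0.93 -0.56] [ 0.063 -0.076  0.037]
0.102 [-0.2  -0.19  0.89] [0.072 0.007 0.046]
0.096 [ 0.47  0.68 -0.45] [ 0.057 -0.028  0.021]
(array([-0.67283893, -0.56016079, -1.96571428]), array([ 0.08781429, -0.04549649,  0.00101841])) 20.0333
292 177 278 178
```

View pics/in.png

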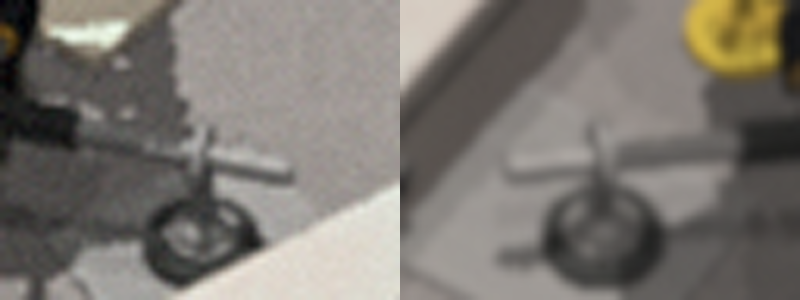

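The bar is through the loop: in both views the tip is visible beyond the ring, at scene crop (290,172) and side crop (512,165). Next I'll turn clockwise slowly and log the moment about the eye.

```bash
cat >> h.py <<'E'
def rd(a,n=4):
    F=[];T=[]
    for _ in range(n): f,t=mz();F.append(f);T.append(t);bot.hold(.015)
    f,t=np.mean(F,0),np.mean(T,0); r=-.096*np.array([np.cos(a),np.sin(a)])
    return f,t[2],r[0]*f[1]-r[1]*f[0]
def swing(a,a1,stop,step=.03,f0=0,every=1,v=.05):
    n=0;k=0
    while a>a1+1e-6:
        a=max(a-step,a1);p,r=pose(a,.096,.0612);bot.line_to(p,r,v);f,t,x=rd(a);n+=1
        if n%every==0 or k: print(round(a,3),f.round(1),round(t,3),round(x,3))
        k=k+1 if max(abs(x),abs(t))>stop or abs(x+t)>stop else 0
        if k>=2 or np.hypot(*f[:2])>15: break
    return a
E
python3 - <<'E'
from h import *
print(rd(.64,10)); 
a=swing(.64,.1,.2,step=.06,every=2)
a=swing(a,-.6,.2,step=.03,every=2)
print(a,bot.current_clock())
E
```

```text
(array([-0.2134398 ,  0.24580341, -2.1802415 ]), np.float64(0.016601381220633794), np.float64(-0.031163822522587262))
0.52 [ 0.2 -0.2 -2.4] 0.02 0.027
0.4 [-0.3  0.4 -2.1] -0.002 -0.046
0.28 [-0.1  0.1 -2.2] 0.005 -0.016
0.16 [ 0.2 -0.4 -2.2] 0.01 0.042
0.04 [-0.  -0.9 -2.7] -0.077 0.088
-0.02 [ 0.4 -1.9 -2.6] -0.171 0.184
-0.08 [-0.4 -2.9 -2.1] -0.2 0.276
-0.07999999999999996 25.2
```

```bash
cat >> h.py <<'E'
def swing2(a,a1,stop,dl,step=.03,every=1,v=.05,g=2e-4,fmax=15):
    n=0;k=0
    while a>a1+1e-6:
        a=max(a-step,a1);p,r=pose(a,.096,.0612);l=np.array([-np.sin(a),np.cos(a),0])
        bot.line_to(p+dl*l,r,v);f,t,x=rd(a);n+=1;fl=f@l
        dl=float(np.clip(dl+g*fl,-.004,.004))
        k=k+1 if x+t>stop else 0
        if n%every==0 or k: print(round(a,3),'F',f.round(1),'fl',round(fl,1),'t',round(t,3),'M',round(x+t,3),'dl',round(dl*1e3,2))
        if k>=2 or np.hypot(*f[:2])>fmax: break
    return a,dl
E
python3 - <<'E'
from h import *
print(swing2(-.08,-1.7,.2,-.0005,every=3),bot.current_clock())
E
```

```text
-0.17 F [-0.7 -0.6 -2.4] fl -0.7 t -0.021 M 0.049 dl -1.23
-0.26 F [ 0.   0.2 -2. ] fl 0.2 t 0.014 M -0.001 dl -1.28
-0.35 F [ 0.3 -0.2 -2.1] fl -0.1 t 0.023 M 0.033 dl -1.35
-0.44 F [ 1.  -0.2 -2.2] fl 0.2 t 0.044 M 0.024 dl -1.28
-0.53 F [ 1.2 -0.8 -2.6] fl -0.1 t 0.048 M 0.055 dl -1.29
-0.62 F [ 1.4 -0.5 -2.3] fl 0.3 t 0.042 M 0.009 dl -1.03
-0.71 F [ 1.3 -0.4 -2.4] fl 0.5 t 0.033 M -0.017 dl -0.96
-0.8 F [ 0.5 -0.8 -2.4] fl -0.2 t 0.002 M 0.021 dl -0.92
-0.89 F [ 0.7 -0.4 -2.2] fl 0.2 t 0.083 M 0.06 dl -0.85
-0.95 F [-0.5 -1.4 -2.4] fl -1.2 t 0.177 M 0.293 dl -1.21
-0.98 F [-0.2 -0.7 -2.3] fl -0.6 t 0.193 M 0.25 dl -1.33
(-0.9800000000000006, -0.0013298435848616212) 34.7
```

Run:
```python
from h import *
print(swing2(-.98,-1.10,9,-.0013,step=.02,g=1e-4,v=.03),bot.current_clock())
```

```text
-1.0 F [ 0.2 -0.7 -2.5] fl -0.3 t 0.21 M 0.235 dl -1.33
-1.02 F [-0.1 -0.7 -2.5] fl -0.4 t 0.212 M 0.254 dl -1.37
-1.04 F [ 0.  -0.9 -2.6] fl -0.4 t 0.202 M 0.242 dl -1.41
-1.06 F [-0.1 -0.9 -2.2] fl -0.5 t 0.228 M 0.278 dl -1.46
-1.08 F [ 0.1 -0.7 -2.4] fl -0.3 t 0.247 M 0.273 dl -1.49
-1.1 F [ 0.6 -0.1 -2.6] fl 0.5 t 0.271 M 0.224 dl -1.44
(-1.1, -0.0014419887977534173) 36.6
```

Run:
```python
from h import *
a,dl=swing2(-1.10,-1.19,9,-.00144,step=.03,g=1e-4,v=.03)
# relieve: swing back a little to centre the bar in the loop
for b in (a+.2,a+.45,a+.65):
    p,r=pose(b,.096,.0612);l=np.array([-np.sin(b),np.cos(b),0]);bot.line_to(p+l*dl*.5,r,.06);f,t,x=rd(b);print(b,f.round(1),round(t,3),round(x+t,3))
print(bot.current_clock())
w=cam('wrist','w4.png');s=cam('scene','s4.png');d=cam('side','d4.png')
print(proj(w,[EYE,pose(b,.096)[0]]))
x,y=proj(s,EYE)[0].astype(int);A=s['pixels'][y-24:y+24,x-32:x+32]
x2,y2=proj(d,EYE)[0].astype(int);B=d['pixels'][y2-24:y2+24,x2-32:x2+32]
im=np.hstack([cv2.resize(q,(400,300),interpolation=cv2.INTER_CUBIC) for q in(A,B)])
cv2.imwrite('pics/turn.png',im)
```

```text
-1.13 F [ 0.7 -0.5 -1.6] fl 0.4 t 0.262 M 0.226 dl -1.4
-1.16 F [ 0.2 -1.  -2.6] fl -0.2 t 0.261 M 0.283 dl -1.43
-1.19 F [ 0.9 -0.7 -2.5] fl 0.5 t 0.262 M 0.209 dl -1.37
-0.99 [ 0.3 -0.3 -2.8] 0.003 -0.006
-0.74 [ 0.4  0.3 -2. ] 0.005 -0.036
-0.5399999999999999 [ 0.4 -0.1 -2.3] -0.001 -0.011
39.225
[[321.3280169  416.52819893]
 [321.21557744 244.06335768]]
```

View pics/turn.png

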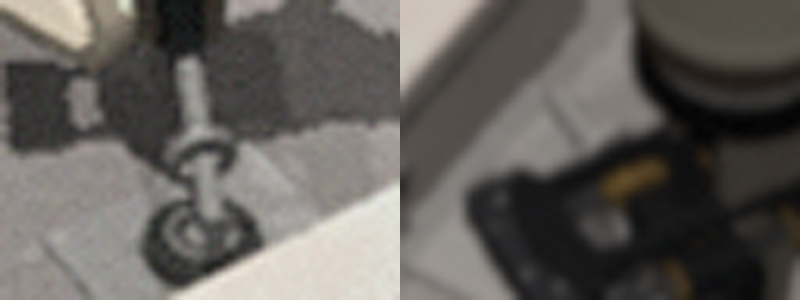

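The bar turned the ring, which now faces the scene camera at crop (200,150), and it is free again with zero moment. Next I'll withdraw along the bar and return to a hover over the rest.

Run:
```python
from h import *
b=-.54;l=np.array([-np.sin(b),np.cos(b),0])*-.0007
for D in(.12,.145,.17):
    bot.line_to(pose(b,D,.0612)[0]+l,None,.08);f,t,x=rd(b,2);print(D,f.round(1),round(t,3))
p=np.array(bot.current_ee_pos());bot.line_to(p*[1,1,0]+[0,0,.14],None,.15)
B=np.load('bar.npz');g=B['g'];yaw=float(B['yaw']);r=down(yaw+np.pi/2);u=np.array([np.cos(yaw),np.sin(yaw),0])
bot.goto(g+[0,0,.10],r);bot.line_to(g+[0,0,.035-.019],r,.1);bot.hold(.3);print(bot.current_ee_pos()-g,bot.current_opening()*92,bot.current_clock(),rd(0)[0])
s=cam('scene','s5.png');d=cam('side','d5.png');tip=g+.136*u+[0,0,.035];mid=g+.06*u+[0,0,.035]
print(proj(s,[tip,mid]),proj(d,[tip,mid]))
A=s['pixels'][200:272,185:281];x,y=proj(d,mid)[0].astype(int);Bm=d['pixels'][y-36:y+36,x-48:x+48];print(x-48,y-36)
x,y=proj(s,EYE)[0].astype(int);C=s['pixels'][y-24:y+24,x-32:x+32];C2=d['pixels'][178:226,278:342]
z=lambda q:cv2.resize(q,(400,300),interpolation=cv2.INTER_CUBIC)
cv2.imwrite('pics/hov.png',np.vstack([np.hstack([z(A),z(Bm)]),np.hstack([z(C),z(C2)])]))
```

```text
0.12 [ 0.5 -0.9 -1.9] 0.0
0.145 [ 0.3 -0.4 -2.1] 0.003
0.17 [ 0.5 -0.4 -1.6] -0.009
[ 0.0001999  -0.00025866  0.01642995] 13.947150376405387 44.2333 [ 0.06805798 -0.42132332 -1.98196824]
[[239.4340144  251.78782414]
 [226.75760552 231.07635804]] [[350.29297166 130.30143135]
 [373.57440198 141.21805061]]
325 105
```

View pics/hov.png

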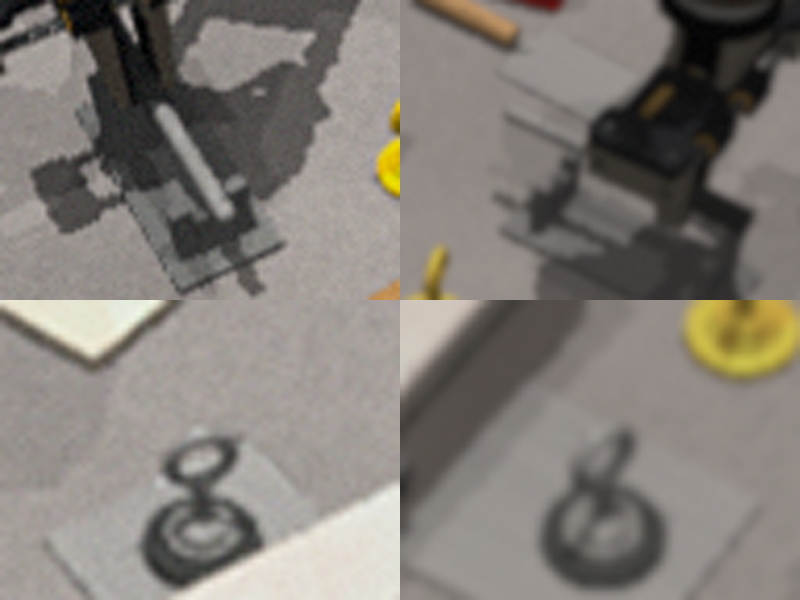

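The tip is at scene (239.7,251.1) against (239.4,251.8) predicted, so the bar has not slipped. The ring stands free at its new angle. Next I'll lower, release, retreat and compare with the initial pictures.

Run:
```python
from h import *
B=np.load('bar.npz');g=B['g'];yaw=float(B['yaw']);r=down(yaw+np.pi/2)
bot.line_to(g-[0,0,.0185],r,.04);bot.hold(.2);print(rd(0)[0],bot.current_ee_pos())
bot.set_gripper(.5);bot.hold(.2);bot.line_to(g+[0,0,.10],r,.1);bot.line_to(g+[0,-.0,.17],r,.15)
bot.set_joints(np.array([-1.311,0.158,1.597,0,1.386,-1.5]));bot.hold(.3);print(bot.current_clock(),rd(0)[0])
bot.set_joints(np.array([-1.311,0.158,1.597,0,1.386,-.21]));bot.hold(.3)
for n,(x0,x1,y0,y1) in(('scene',(200,260,205,275)),('side',(340,412,135,190))):
    c=cam(n,n+'9.png');i0=cv2.imread(f'pics/{n}0.png')
    D=cv2.GaussianBlur(cv2.absdiff(c['pixels'],i0).max(2),(3,3),0)
    print(n,'rest diff max/n>25',D[y0:y1,x0:x1].max(),(D[y0:y1,x0:x1]>25).sum())
    m=(D>25).astype(np.uint8);k,_,st,ce=cv2.connectedComponentsWithStats(m)
    print([(st[i,4],ce[i].round().tolist()) for i in range(1,k) if st[i,4]>8])
print(bot.current_clock(),bot.current_opening())
```

```text
[-0.09134005 -0.0260603  -2.29317766] [ 0.43819741 -0.31143952  0.0236262 ]
49.8 [-0.81009621  0.13736692 -0.37977355]
scene rest diff max/n>25 29 8
[(np.int32(24), [60.0, 21.0]), (np.int32(72), [22.0, 29.0]), (np.int32(11), [37.0, 23.0]), (np.int32(12), [36.0, 26.0]), (np.int32(25), [84.0, 33.0]), (np.int32(25), [59.0, 34.0]), (np.int32(18), [51.0, 40.0]), (np.int32(15), [99.0, 106.0]), (np.int32(19), [99.0, 117.0]), (np.int32(9), [62.0, 121.0]), (np.int32(1658), [94.0, 155.0]), (np.int32(88), [66.0, 142.0]), (np.int32(13), [43.0, 147.0]), (np.int32(83), [324.0, 202.0]), (np.int32(33), [153.0, 213.0]), (np.int32(19), [323.0, 214.0]), (np.int32(11), [160.0, 216.0]), (np.int32(18), [120.0, 234.0]), (np.int32(106), [126.0, 239.0]), (np.int32(13), [114.0, 239.0]), (np.int32(24), [134.0, 243.0])]
side rest diff max/n>25 13 0
[(np.int32(23), [313.0, 201.0]), (np.int32(13), [306.0, 206.0])]
51.4417 0.5028005910848321
```

```bash
python3 -c "
from h import *
bot.job_done();print(bot.current_clock())"
```

```text
the job is handed in; nothing more can be done
the job is handed in; nothing more can be done
```

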